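Build up a grinding-wheel pack on its arbor

TASK

Build up the wheel pack on the upright post of the assembly stand: first the large thick grinding wheel, then the small aluminium spacer tube, then the small thin grinding wheel, and last the dark hexagonal clamp collar on top, each threaded over the post and lying flat on the one below. The wheels are brittle, so lower each one all the way down before letting go instead of dropping it. Leave the drill chuck, loupe, paste jar, steel die and screwdriver lying around the parts where they are.

Things in the scene. Friction and masses are not known exactly. Their poses are not given: they have to be found in the camera images.
- stand: Assembly stand, fixed to the bench: a green round foot 80 mm across and 8 mm high, a steel seat 52 mm across whose flat top is 10 mm above the bench, and an upright steel post 12 mm in diameter whose top is 62 mm above the bench (straight up to 54 mm, then tapering to 4 mm across). Origin: on the post's axis at bench height, z up along the post.
- big_wheel: Large thick grey grinding wheel, a ring 60 mm across, 20 mm high, with a 17 mm bore and a pale paper disc round the bore; lies flat on the bench. Origin: centre of its underside, z up along the bore axis. On the post its underside rests on the seat, 10 mm above the stand's origin.
- spacer: Spacer tube of bright aluminium, 30 mm across, 14 mm high, 17 mm bore; stands on its end on the bench. Origin: centre of its underside, z up along the bore axis. In the finished pack its underside is 30 mm above the stand's origin.
- small_wheel: Small thin grey grinding wheel, a ring 46 mm across, 10 mm high, with a 17 mm bore and a pale paper disc round the bore; lies flat on the bench. Origin: centre of its underside, z up along the bore axis. In the finished pack its underside is 44 mm above the stand's origin.
- hex_collar: Dark steel hexagonal clamp collar like a big nut, 42 mm across flats (48 mm across corners), 12 mm high, smooth bore 17 mm across; lies flat on the bench. Origin: centre of its underside, z up along the bore axis. Its x axis is square to one pair of flats (the other pairs are 60 degrees on either side). In the finished pack its underside is 54 mm above the stand's origin and its top at 66 mm.
- chuck: Bystander: steel drill chuck standing upright, 40 mm across, 52 mm high, loose. Origin: centre of its underside.
- loupe: Bystander: black eye loupe, 40 mm across, 36 mm high, loose. Origin: centre of its underside.
- jar: Bystander: small amber jar of polishing paste with a brass cap, 42 mm across, 45 mm high, loose. Origin: centre of its underside.
- die: Bystander: steel stamping die, a block 40 x 30 mm and 22 mm high, loose. Origin: centre of its underside.
- driver: Bystander: screwdriver with a red handle, 170 mm long, 26 mm thick, lying on the far side of the parts, loose. Its x axis runs along the tool towards the tip; origin at the middle of its length, on the bench.

How it is judged (in metres and radians):
On the way, in this order (a step that is already met when the one before it is completed fails the run):
1. the large wheel lies on the post at its place in the pack (horizontal distance between big_wheel and stand below 0.005 m and z of big_wheel in the frame of stand between 0.007 and 0.013 m and angle between big_wheel's own z axis and vertical below 0.1 rad), for 0.2 s.
2. the spacer lies on the post at its place in the pack (horizontal distance between spacer and stand below 0.005 m and z of spacer in the frame of stand between 0.027 and 0.033 m and angle between spacer's own z axis and vertical below 0.1 rad), for 0.2 s.
3. the small wheel lies on the post at its place in the pack (horizontal distance between small_wheel and stand below 0.005 m and z of small_wheel in the frame of stand between 0.041 and 0.047 m and angle between small_wheel's own z axis and vertical below 0.1 rad), for 0.2 s.
4. the hexagonal collar lies on the post at its place in the pack (horizontal distance between hex_collar and stand below 0.005 m and z of hex_collar in the frame of stand between 0.051 and 0.057 m and angle between hex_collar's own z axis and vertical below 0.1 rad), for 0.2 s.
At the end, for the whole second after the job is handed in: All four are threaded on the post in the order large wheel, spacer, small wheel, hexagonal collar: each within 5 mm of the post's axis sideways, its underside within 3 mm of 10, 30, 44 and 54 mm above the bench, tilted less than 0.1 rad, at rest (under 0.02 m/s) and released (all of step 1 and all of step 2 and all of step 3 and all of step 4 and linear speed of each of big_wheel, spacer, small_wheel, hex_collar below 0.02 m/s and contact force between the fingers and big_wheel below 0.05 N and contact force between the fingers and spacer below 0.05 N and contact force between the fingers and small_wheel below 0.05 N and contact force between the fingers and hex_collar below 0.05 N); the robot touches nothing.
It fails at once if a wheel is dropped (it falls free of the fingers faster than 0.6 m/s, about 18 mm) ((linear speed of big_wheel above 0.6 m/s and contact force between the fingers and big_wheel below 0.05 N) or (linear speed of small_wheel above 0.6 m/s and contact force between the fingers and small_wheel below 0.05 N)).
It fails at once if a bystander (chuck, loupe, jar, die or screwdriver) is shifted by more than 25 mm or knocked over (distance of any of chuck, loupe, jar, die, driver from where it was at the start of the episode above 0.025 m or angle between any of chuck, loupe, jar, die's own z axis and vertical above 0.6 rad).
It also fails if it takes over 141 s, if anything falls off the work surface, if the arm or the gripper's body presses on something with over 40 N, if the wrist force passes 120 N, or if a joint passes its speed limit or range.

ROBOT

A 6-joint arm with a two-finger parallel gripper is mounted at the origin on the work surface. World frame = base frame: x ahead of the robot, y to its left, z up, the work surface at z = 0. Lengths are in m, angles in degrees, forces in N, time in s.
With the tool pointing down it reaches from about 0.275 to 1 m from the base axis. Payload 8.4 kg.
Tool frame: the origin (TCP) lies at the very end of the fingers, on their centre line; the grasp point (between the pads) lies 19 mm behind it (r.grasp_offset is the distance from the TCP to the grasp point, in m); z points along the fingers, y is the line along which they close (so a half turn about z gives the same grasp; the last joint's range is limited). The gripper opens to 85 mm and grips with 20 to 120 N. Pads are 22 mm wide; open, the fingers measure 114 mm over their backs; the gripper's body (76 mm by 85 mm) begins 54 mm behind the grasp point. The pads swing forward as they close: fully open they stand 13 mm farther back than shut.
Start: joints at [-70.382, 20.225, 93.587, -0, 66.188, -0.138], TCP at [0.211, -0.588, 0.231] pointing down, gripper open.
Joint ranges: [-150.9, 150.9], [-52.94, 120.26], [3.33, 152.33], [-74.26, 254.26], [0, 154.13], [-172.89, 172.89]. Speed limits (degrees/s): [127.2, 127.2, 159.86, 180, 180, 180].

INTERFACE

Orientations are given as a 3x3 rotation matrix whose columns are the frame's x, y, z axes.
In Python, from cell import r gives the robot as it stands.
- The arm moves only by the shell command python3 -m jog 'ROWS' [FORCE]. ROWS is JSON, a list of rows, each a list of 3 entries, a list of its own where there are three numbers: the opening, from 0 (shut) to 1 (fully open), then the shift along the tool's x, y, z each as a share of 2 cm, from -1 to 1, then the turn, a rotation vector about the tool's x, y, z each as a share of 8 degrees, from -1 to 1. In form: [[grip, [tx, ty, tz], [rx, ry, rz]], ...]. A call has exactly 10 rows; each row shifts and turns the commanded pose from where the row before left it, along the tool's axes as they then stand; what a row does not reach is not made up. A row lasts 1/8 s, in which the tool goes at most 62.5 mm and 10.7 degrees, less where a joint would pass 70% of its speed; a pose out of reach is approached as far as the arm can. A call with a number of a shift or a turn outside -1 to 1 is refused whole. A call with a gripper value outside its range is refused whole. The fingers move at their own pace and stop on an object; FORCE is the grip in N (left out, the last holds). Time passes only in rows, so rows that do not move let the fingers close, or fill a call up. It gives the time, the measured TCP pose, the force, the opening and the grip force at its end, in the units of the state.
- r.get_obs(): the state, without advancing time (a new reading comes with each control period).
- r.grab_frame(name): name is "scene" or "side" or "wrist"; returns a dict with "image" (384x512x3 uint8, red, green, blue), "mtx" (3x3 intrinsics, pixels), "extrinsics" (4x4, takes a point from world to camera coordinates); the wrist camera has in their place "hand_eye" (4x4, takes a point from camera to tool coordinates, whose origin is the TCP and whose axes are the flange's). Camera axes: x right, y up, looking along -z (the intrinsics and any distortion apply to the point x, -y, -z); pixel columns grow to the right and rows downward; lengths in m; the calibration is good to about 2 mm. The wrist camera is an equidistant fisheye: a pixel r from the principal point sees the ray r / f radians off the axis. A picture is of the moment at which its call begins: read the wrist's pose just before it. There is no depth.
- r.finish_job(): hands the job in; it is judged then, once.
Trained networks look in the newest picture that a camera, given by its name, has taken for a name from the list of things; names that differ only in an ending like _2 or _b are one class to them, and where a whole thing is asked for, a point or a joint stands for the part that bears it (a point fixed in the world has none). Each returns a list of dicts, best first, with "p" (0 to 1); they miss things now and then, are a little off and sometimes report something else, mostly with a low value. They report only what shows in the picture. A call takes as long as a camera call.
- r.find_in(camera, thing): "extent" ([left, top, right, bottom] as shares, 0 to 1, of the picture: columns of its width, rows of its height, round what is visible of it).
The state is a dict: "t": time; "q": joint angles; "joint_velocities": joint speeds; "joint_efforts": joint torques, N m; "eef_pos": TCP position; "eef_rot": TCP orientation; "wrist_force": force on the tool from outside, world axes, zero at the start; "torque": the same for the moment, N m; "grip_width": finger opening in m; "grasp_force": force on a finger pad.
Only numpy, scipy, OpenCV 4.12 (cv2) and the standard library are available. Lean on these libraries where they do the work, as an engineer would, in place of code of your own. Each camera call takes 0.05 s, during which the arm holds its last target. There are 200 camera calls.

## Working session

There is one attempt and no reset: what is moved stays moved. The work goes in short steps, Python scripts to look and compute and a shell command to move; the robot and the scene stay as the last step left them, time stands still between calls to the robot, and variables do not carry over. Pictures are saved under pics/ and viewed, at most 14 in all, crops included, and the job is handed in when it is done.

```bash
mkdir -p pics; ls; python3 - <<'E'
from cell import r
import cv2,numpy as np
o=r.get_obs(); print(o)
for c in ["scene","side","wrist"]:
    f=r.grab_frame(c); cv2.imwrite(f"pics/{c}0.png",f["image"][:,:,::-1])
    print(c,f["mtx"].tolist(),np.round(f.get("extrinsics",f.get("hand_eye")),4).tolist(),[k for k in f])
    for n in ["stand","big_wheel","spacer","small_wheel","hex_collar","chuck","loupe","jar","die","driver"]:
        print(n,[(round(d["p"],2),[round(v*s) for v,s in zip(d["extent"],[512,384]*2)]) for d in r.find_in(c,n)[:2]])
E
```

```text
pics
{'t': 0.0, 'q': array([-7.03819244e+01,  2.02641647e+01,  9.36290206e+01,  3.11636595e-04,
        6.61874199e+01, -1.36084506e-01]), 'joint_velocities': array([ 0.12293565, -0.07269383,  0.05234664, -0.07061921,  0.0223493 ,
       -0.00709913]), 'joint_efforts': array([ 1.89681530e-03, -6.05254769e+01, -3.42069376e+01,  1.71142447e-04,
        9.37520061e-03,  2.23854965e-05]), 'eef_pos': array([ 0.21109764, -0.58776704,  0.2305438 ]), 'eef_rot': array([[ 9.41152223e-01,  3.37982654e-01, -4.67652809e-04],
       [ 3.37982978e-01, -9.41151288e-01,  1.32683252e-03],
       [ 8.31433351e-06, -1.40681006e-03, -9.99999010e-01]]), 'wrist_force': array([-0.41635643,  0.16524685, -0.07816805]), 'torque': array([ 0.05840981, -0.01901922, -0.01533439]), 'grasp_force': 0.0, 'grip_width': 0.08521743138037151}
scene [[448.00693506525766, 0.0, 259.81969149395974], [0.0, 448.00693506525766, 193.75128762676363], [0.0, 0.0, 1.0]] [[-0.0035, 1.0, -0.0014, -0.0137], [-0.7762, -0.0018, 0.6305, 0.4501], [0.6305, 0.0033, 0.7762, -1.3307], [0.0, 0.0, 0.0, 1.0]] ['image', 'mtx', 'extrinsics']
stand [
[... 796 characters left out ...]
er [(0.64, [277, 166, 284, 174])]
small_wheel [(0.57, [291, 206, 305, 222])]
hex_collar [(0.62, [346, 161, 359, 172])]
chuck [(0.69, [235, 184, 248, 201])]
loupe [(0.6, [156, 257, 176, 280])]
jar [(0.92, [278, 242, 290, 270])]
die [(0.67, [329, 187, 346, 195])]
driver [(0.86, [179, 167, 226, 186]), (0.68, [235, 186, 247, 204])]
wrist [[297.3186396354542, 0.0, 256.3349298097996], [0.0, 297.3186396354542, 187.8698955060294], [0.0, 0.0, 1.0]] [[0.001, 0.9656, 0.2601, 0.0648], [1.0, -0.0012, 0.0005, -0.0009], [0.0008, 0.2601, -0.9656, -0.1427], [0.0, 0.0, 0.0, 1.0]] ['image', 'mtx', 'hand_eye']
stand []
big_wheel []
spacer []
small_wheel []
hex_collar []
chuck []
loupe []
jar []
die []
driver []
```

```bash
python3 - <<'E'
import cv2
a=cv2.imread("pics/scene0.png")[100:325,90:430]; cv2.imwrite("pics/sceneC.png",cv2.resize(a,(800,529),interpolation=cv2.INTER_CUBIC))
E
cat > h.py <<'E'
from cell import r
import cv2,numpy as np
def ray(c,f,u,v,o=None):
    """world origin, direction of a pixel"""
    K=np.array(f["mtx"])
    x,y=(u-K[0,2])/K[0,0],(v-K[1,2])/K[1,1]
    if c=="wrist":
        t=np.hypot(x,y); s=np.sin(t)/max(t,1e-9); d=np.array([x*s,-y*s,-np.cos(t)])
        H=np.array(f["hand_eye"]); R=np.array(o["eef_rot"])
        return R@H[:3,3]+o["eef_pos"], R@H[:3,:3]@d
    E=np.array(f["extrinsics"]); return -E[:3,:3].T@E[:3,3], E[:3,:3].T@np.array([x,-y,-1.])
def at(c,f,u,v,z,o=None):
    p,d=ray(c,f,u,v,o); return p+d*(z-p[2])/d[2]
def proj(c,f,P,o=None):
    P=np.atleast_2d(P); K=np.array(f["mtx"])
    if c=="wrist":
        H=np.array(f["hand_eye"]); q=((P-o["eef_pos"])@np.array(o["eef_rot"])-H[:3,3])@H[:3,:3]
        a=np.array([q[:,0],-q[:,1],-q[:,2]]); n=np.hypot(a[0],a[1]); t=np.arctan2(n,a[2]); m=t/np.maximum(n,1e-9)
        return np.c_[a[0]*m*K[0,0]+K[0,2],a[1]*m*K[1,1]+K[1,2]]
    E=np.array(f["extrinsics"]); q=P@E[:3,:3].T+E[:3,3]
    return np.c_[q[:,0]/-q[:,2]*K[0,0]+K[0,2],-q[:,1]/-q[:,2]*K[1,1]+K[1,2]]
E
python3 - <<'E'
from h import *
D=dict(stand=(350,135,384,160,.031),big_wheel=(320,183,349,215,.01),spacer=(172,194,189,208,.007),small_wheel=(234,151,252,165,.005),hexA=(123,141,143,159,.006),hexB=(243,200,266,224,.006),loupe=(389,197,406,218,.018),jar=(299,123,323,150,.022),die=(178,135,200,156,.011),driver=(237,230,255,310,.013))
f=r.grab_frame("scene")
for k,b in D.items(): print(k,np.round(at("scene",f,(b[0]+b[2])/2,(b[1]+b[3])/2,b[4]),3))
D=dict(stand=(228,281,271,317,.031),big_wheel=(201,226,225,253,.01),spacer=(277,166,284,174,.007),small_wheel=(291,206,305,222,.005),hex=(346,161,359,172,.006),chuck=(235,184,248,201,.026),loupe=(156,257,176,280,.018),jar=(278,242,290,270,.022),die=(329,187,346,195,.011))
f=r.grab_frame("side")
for k,b in D.items(): print(k,np.round(at("side",f,(b[0]+b[2])/2,(b[1]+b[3])/2,b[4]),3))
E
```

```text
stand [0.47  0.257 0.031]
big_wheel [0.602 0.173 0.01 ]
spacer [ 0.606 -0.151  0.007]
small_wheel [ 0.479 -0.023  0.005]
hexA [ 0.455 -0.279  0.006]
hexB [0.633 0.005 0.006]
loupe [0.63  0.298 0.018]
jar [0.425 0.135 0.022]
die [ 0.445 -0.149  0.011]
driver [ 0.773 -0.009  0.013]
stand [0.432 0.282 0.031]
big_wheel [0.603 0.171 0.01 ]
spacer [ 0.613 -0.157  0.007]
small_wheel [ 0.484 -0.017  0.005]
hex [ 0.45  -0.28   0.006]
chuck [0.634 0.007 0.026]
loupe [0.629 0.301 0.018]
jar [0.435 0.14  0.022]
die [ 0.437 -0.147  0.011]
```

View pics/sceneC.png

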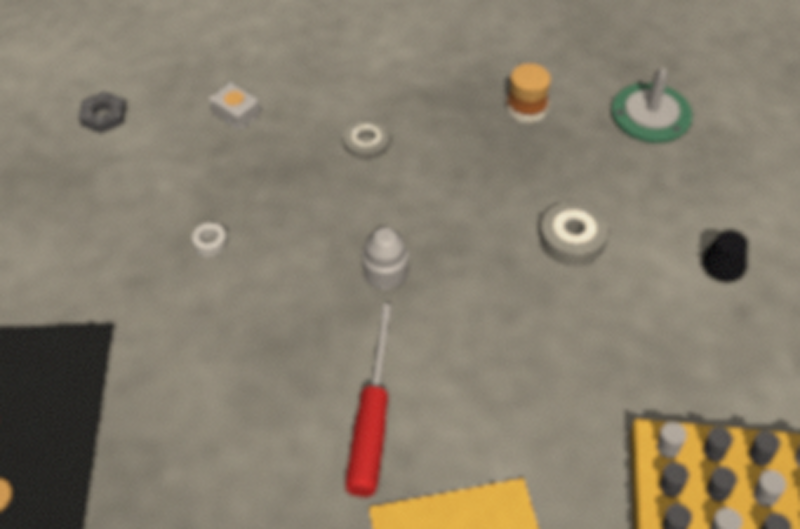

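The crop shows all four parts, spaced well apart: hex (103,112), spacer (208,237), small wheel (367,137) and big wheel (573,232). The stand is at (652,112), and the other things are the bystanders. I'm moving over the big wheel at tool yaw 0 and will refine its position with the wrist camera.

```bash
python3 -m jog '[[1,[0,0,0],[0,0,0.82]],[1,[0,0,0],[0,0,0.82]],[1,[0,0,0],[0,0,0.83]],[1,[0.5,-1,0.1],[0,0,0]],[1,[0.5,-1,0.1],[0,0,0]],[1,[0.5,-1,0.1],[0,0,0]],[1,[0.5,-1,0.1],[0,0,0]],[1,[0.5,-1,0.1],[0,0,0]],[1,[0.5,-1,0.1],[0,0,0]],[1,[0.5,-1,0.1],[0,0,0]]]'
python3 -m jog '[[1,[0.5,-1,0.1],[0,0,0]],[1,[0.5,-1,0.1],[0,0,0]],[1,[0.5,-1,0.1],[0,0,0]],[1,[0.5,-1,0.1],[0,0,0]],[1,[0.5,-1,0.1],[0,0,0]],[1,[0.5,-1,0.1],[0,0,0]],[1,[0.5,-1,0.1],[0,0,0]],[1,[0.5,-1,0.1],[0,0,0]],[1,[0.5,-1,0.1],[0,0,0]],[1,[0.5,-1,0.1],[0,0,0]]]'
```

```text
t: 3.0
eef_pos: [0.282, -0.4469, 0.2172]
eef_rot: [[1.0, 0.0, 0.0], [0.0, -1.0, -0.0], [0.0, 0.0, -1.0]]
wrist_force: [-0.3, 0.9, 0.1]
grip_width: 0.0856
grasp_force: 0.0
t: 4.25
eef_pos: [0.3816, -0.2469, 0.1972]
eef_rot: [[1.0, -0.0, 0.0], [-0.0, -1.0, -0.0], [0.0, 0.0, -1.0]]
wrist_force: [0.3, 0.1, 1.0]
grip_width: 0.0856
grasp_force: 0.0
```

```bash
python3 -m jog '[[1,[0.55,-1,0.12],[0,0,0]],[1,[0.55,-1,0.12],[0,0,0]],[1,[0.55,-1,0.12],[0,0,0]],[1,[0.55,-1,0.12],[0,0,0]],[1,[0.55,-1,0.12],[0,0,0]],[1,[0.55,-1,0.12],[0,0,0]],[1,[0.55,-1,0.12],[0,0,0]],[1,[0.55,-1,0.12],[0,0,0]],[1,[0.55,-1,0.12],[0,0,0]],[1,[0.55,-1,0.12],[0,0,0]]]' >/dev/null
python3 -m jog '[[1,[0.55,-1,0.12],[0,0,0]],[1,[0.55,-1,0.12],[0,0,0]],[1,[0.55,-1,0.12],[0,0,0]],[1,[0.55,-1,0.12],[0,0,0]],[1,[0.55,-1,0.12],[0,0,0]],[1,[0.55,-1,0.12],[0,0,0]],[1,[0.55,-1,0.12],[0,0,0]],[1,[0.55,-1,0.12],[0,0,0]],[1,[0.55,-1,0.12],[0,0,0]],[1,[0.55,-1,0.12],[0,0,0]]]' 
python3 - <<'E'
from h import *
o=r.get_obs(); f=r.grab_frame("wrist"); cv2.imwrite("pics/w1.png",f["image"][:,:,::-1])
np.savez("w1.npz",img=f["image"])
for n,z in [("big_wheel",.01),("stand",.03),("jar",.022),("loupe",.018)]:
  for d in r.find_in("wrist",n)[:2]:
    b=np.array(d["extent"])*[512,384]*1 if 0 else np.array(d["extent"])*np.array([512,384,512,384])
    print(n,round(d["p"],2),b.round(),at("wrist",f,(b[0]+b[2])/2,(b[1]+b[3])/2,z,o).round(4))
E
```

```text
t: 6.75
eef_pos: [0.602, 0.1531, 0.1491]
eef_rot: [[1.0, -0.0, -0.0], [-0.0, -1.0, -0.0], [-0.0, 0.0, -1.0]]
wrist_force: [0.8, -0.4, -0.2]
grip_width: 0.0853
grasp_force: 0.0
big_wheel 0.81 [210. 145. 270. 207.] [0.6025 0.1695 0.01  ]
stand 0.64 [160. 278. 196. 321.] [0.4687 0.2399 0.03  ]
jar 0.59 [463. 272. 484. 298.] [ 0.4565 -0.1423  0.022 ]
jar 0.57 [249. 298. 285. 312.] [0.4583 0.142  0.022 ]
loupe 0.8 [ 90. 132. 133. 169.] [0.6311 0.2998 0.018 ]
```

View pics/w1.png

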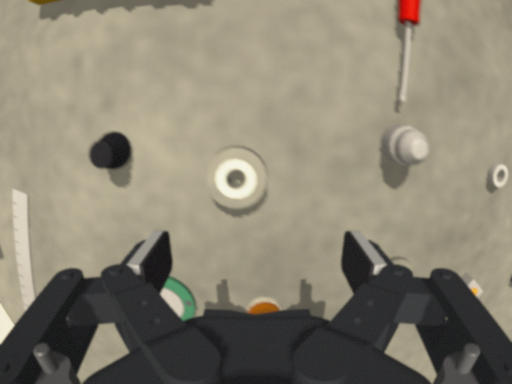

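Wrist view: the wheel is at (238,178) with its bright paper disc round the bore at (235,179). The stand is partly hidden at (180,300). I'll fit the paper disc for the exact centre.

```bash
cat >> h.py <<'E'
def blob(img,u,v,lo,hi,rad=30,amin=20):
    """external contour ellipse fits of grey in [lo,hi] near (u,v)"""
    g=cv2.cvtColor(img,cv2.COLOR_RGB2GRAY); m=cv2.inRange(g,lo,hi); k=np.zeros_like(m); cv2.circle(k,(int(u),int(v)),rad,255,-1)
    cs,_=cv2.findContours(m&k,cv2.RETR_CCOMP,cv2.CHAIN_APPROX_NONE)
    return [cv2.fitEllipse(c) for c in cs if cv2.contourArea(c)>amin and len(c)>5]
E
python3 - <<'E'
from h import *
o=r.get_obs(); f=r.grab_frame("wrist"); img=f["image"]
g=cv2.cvtColor(img,cv2.COLOR_RGB2GRAY); print(g[179,205:275:2].tolist())
for lo in (180,200):
  for e in blob(img,235,179,lo,255): 
    p=at("wrist",f,*e[0],.02,o); a=[at("wrist",f,e[0][0]+s*e[1][0]/2,e[0][1],.02,o) for s in(-1,1)]
    print(lo,np.round(e[0],1),np.round(e[1],1),p.round(4),np.linalg.norm(a[0]-a[1]).round(4))
E
```

```text
[172, 178, 180, 183, 181, 204, 240, 243, 243, 241, 208, 106, 75, 97, 103, 104, 114, 117, 108, 106, 151, 228, 242, 242, 242, 233, 184, 177, 178, 179, 173, 154, 166, 165, 164]
180 [234.6 174.6] [46.4 48.2] [0.6051 0.1726 0.02  ] 0.0438
180 [235.5 178.2] [20.1 21. ] [0.6015 0.1718 0.02  ] 0.019
200 [235.7 178.3] [39.3 40.6] [0.6015 0.1716 0.02  ] 0.0372
200 [235.6 178.4] [21.2 21.7] [0.6014 0.1718 0.02  ] 0.02
```

```bash
python3 -m jog '[[1,[-0.03,-0.93,0],[0,0,0]],[1,[0,0,1],[0,0,0]],[1,[0,0,1],[0,0,0]],[1,[0,0,1],[0,0,0]],[1,[0,0,1],[0,0,0]],[1,[0,0,1],[0,0,0]],[1,[0,0,1],[0,0,0]],[1,[0,0,1],[0,0,0]],[1,[0,0,0.3],[0,0,0]],[1,[0,0,0],[0,0,0]]]' 40
python3 -m jog '[[0,[0,0,0],[0,0,0]],[0,[0,0,0],[0,0,0]],[0,[0,0,0],[0,0,0]],[0,[0,0,0],[0,0,0]],[0,[0,0,0],[0,0,0]],[0,[0,0,0],[0,0,0]],[0,[0,0,0],[0,0,0]],[0,[0,0,0],[0,0,0]],[0,[0,0,0],[0,0,0]],[0,[0,0,0],[0,0,0]]]' 40
```

```text
t: 8.3
eef_pos: [0.6006, 0.1703, 0.0029]
eef_rot: [[1.0, -0.0, -0.001], [-0.0, -1.0, -0.0], [-0.001, 0.0, -1.0]]
wrist_force: [0.1, -0.5, 0.5]
grip_width: 0.0857
grasp_force: 0.0
t: 9.55
eef_pos: [0.6014, 0.1706, 0.0046]
eef_rot: [[1.0, 0.0, 0.002], [0.0, -1.0, 0.0], [0.002, -0.0, -1.0]]
wrist_force: [-2.2, 0.5, 5.0]
grip_width: 0.0575
grasp_force: 42.1
```

```bash
python3 -m jog '[[0,[0,0,-0.5],[0,0,0]],[0,[0,0,-1],[0,0,0]],[0,[0,0,-1],[0,0,0]],[0,[0,0,-1],[0,0,0]],[0,[0,0,-1],[0,0,0]],[0,[-1,0,-1],[0,0,0]],[0,[-1,-0.5,-1],[0,0,0]],[0,[-1,-0.5,-1],[0,0,0]],[0,[-1,-0.5,-1],[0,0,0]],[0,[-1,-0.5,-1],[0,0,0]]]'
python3 -m jog '[[0,[-1,-0.5,0],[0,0,0]],[0,[-1,-0.5,0],[0,0,0]],[0,[-1,-0.5,0],[0,0,0]],[0,[-1,-0.5,0],[0,0,0]],[0,[-1,-0.5,0],[0,0,0]],[0,[-1,-0.5,0],[0,0,0]],[0,[-1,0,0],[0,0,0]],[0,[0,0,0],[0,0,0]],[0,[0,0,0],[0,0,0]],[0,[0,0,0],[0,0,0]]]'
python3 - <<'E'
from h import *
f=r.grab_frame("scene"); print(at("scene",f,367,147.5,.008),at("scene",f,370.5,129.8,.062))
o=r.get_obs(); f=r.grab_frame("wrist"); cv2.imwrite("pics/w2.png",f["image"][:,:,::-1])
for n,z in [("big_wheel",.2),("stand",.02)]:
  for d in r.find_in("wrist",n)[:2]:
    b=np.array(d["extent"])*np.array([512,384,512,384])
    print(n,round(d["p"],2),b.round(),at("wrist",f,(b[0]+b[2])/2,(b[1]+b[3])/2,z,o).round(4))
E
```

```text
t: 10.8
eef_pos: [0.5, 0.2106, 0.1948]
eef_rot: [[1.0, -0.0, 0.0], [-0.0, -1.0, 0.0], [0.0, -0.0, -1.0]]
wrist_force: [0.1, 0.8, -1.0]
grip_width: 0.0576
grasp_force: 43.4
t: 12.05
eef_pos: [0.3613, 0.2703, 0.1933]
eef_rot: [[1.0, -0.001, 0.0], [-0.001, -1.0, 0.0], [0.0, -0.0, -1.0]]
wrist_force: [-0.2, 0.6, -2.1]
grip_width: 0.0576
grasp_force: 43.4
[0.44721469 0.26452589 0.008     ] [0.44557975 0.26263644 0.062     ]
big_wheel 0.98 [196. 179. 318. 297.] [0.3632 0.2705 0.2   ]
big_wheel 0.63 [460.  66. 487. 104.] [0.4475 0.152  0.2   ]
stand 0.95 [223.  60. 296. 133.] [0.44   0.2678 0.02  ]
```

View pics/w2.png

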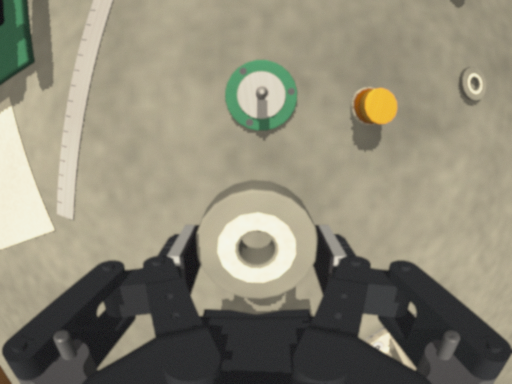

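The wrist view shows the stand's foot at (261,96) with the post tip at (262,93). The held wheel's bore is at (257,247).

```bash
python3 - <<'E'
from h import *
o=r.get_obs(); f=r.grab_frame("wrist"); img=f["image"]
h=cv2.cvtColor(img,cv2.COLOR_RGB2HSV); m=cv2.inRange(h,(60,90,40),(95,255,255)); m[:,:200]=0
c=max(cv2.findContours(m,0,cv2.CHAIN_APPROX_NONE)[0],key=cv2.contourArea); e=cv2.fitEllipse(c); print("foot",e,at("wrist",f,*e[0],.008,o).round(4))
s=[x for x in cv2.findContours(m,cv2.RETR_CCOMP,1)[0] if cv2.contourArea(x)>400]
for x in s: e=cv2.fitEllipse(x); print("seat?",np.round(e[0],1),np.round(e[1],1),at("wrist",f,*e[0],.01,o).round(4))
for lo in (200,215):
  for e in blob(img,257,247,lo,255,45,100): print("disc",np.round(e[0],1),np.round(e[1],1),at("wrist",f,*e[0],o["eef_pos"][2]+.0154,o).round(4))
print(o["eef_pos"])
cv2.imwrite("pics/w2c.png",np.hstack([cv2.resize(img[x:x+80,222:302,::-1],(400,400),interpolation=0) for x in (55,207)]))
E
```

```text
foot ((238.10267639160156, 97.92505645751953), (22.445188522338867, 50.194454193115234), 172.3497314453125) [0.4385 0.2908 0.008 ]
seat? [274.6 112.6] [22.5 49.1] [0.4224 0.2511 0.01  ]
seat? [238.1  97.9] [22.4 50.2] [0.4385 0.2907 0.01  ]
seat? [270.3  73.9] [21.7 49.5] [0.465  0.2559 0.01  ]
disc [256.2 247.3] [70.2 79. ] [0.362  0.2709 0.2086]
disc [256.2 248.6] [38.  43.1] [0.3613 0.2708 0.2086]
disc [256.3 247.4] [69.2 78.1] [0.362  0.2708 0.2086]
disc [256.1 248.7] [39. 44.] [0.3613 0.2709 0.2086]
[0.36104602 0.27024248 0.19321086]
```

View pics/w2c.png

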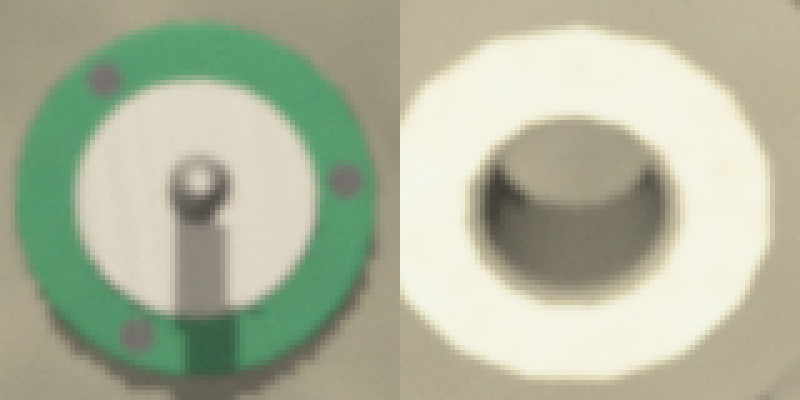

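```bash
python3 - <<'E'
from h import *
o=r.get_obs(); f=r.grab_frame("wrist")
print("tip",at("wrist",f,262,91.4,.062,o).round(4),"foot",at("wrist",f,261.2,94.9,.008,o).round(4),o["eef_pos"])
f=r.grab_frame("side");img=f["image"]
cv2.imwrite("pics/s2.png",cv2.resize(img[260:340,200:300,::-1],(800,640)[:2],interpolation=2)[:600])
E
```

```text
tip [0.4423 0.2658 0.062 ] foot [0.4417 0.2657 0.008 ] [0.36098264 0.27026721 0.1932326 ]
```

```bash
python3 -m jog '[[0,[1,0.25,0],[0,0,0]],[0,[1,0,0],[0,0,0]],[0,[1,0,0],[0,0,0]],[0,[1,0,0],[0,0,0]],[0,[0.02,0,1],[0,0,0]],[0,[0,0,1],[0,0,0]],[0,[0,0,1],[0,0,0]],[0,[0,0,1],[0,0,0]],[0,[0,0,1],[0,0,0]],[0,[0,0,0.4],[0,0,0]]]'
python3 -m jog '[[0,[0,0,0],[0,0,0]],[0,[0,0,0],[0,0,0]],[0,[0,0,0],[0,0,0]],[0,[0,0,0],[0,0,0]],[0,[0,0,0],[0,0,0]],[0,[0,0,0],[0,0,0]],[0,[0,0,0],[0,0,0]],[0,[0,0,0],[0,0,0]],[0,[0,0,0],[0,0,0]],[0,[0,0,0],[0,0,0]]]'
python3 - <<'E'
from h import *
o=r.get_obs(); f=r.grab_frame("wrist"); i=f["image"]
for lo in (200,215):
  for e in blob(i,257,247,lo,255,45,100): print("disc",np.round(e[0],1),np.round(e[1],1),at("wrist",f,*e[0],o["eef_pos"][2]+.0154,o).round(4))
print(o["eef_pos"]); s=r.grab_frame("side")["image"]; q=r.grab_frame("scene")["image"]
cv2.imwrite("pics/w3.png",np.hstack([cv2.resize(a[...,::-1],(400,400),interpolation=2) for a in (i[207:287,217:297],s[240:320,210:290])]))
E
```

```text
t: 13.65
eef_pos: [0.4413, 0.265, 0.0841]
eef_rot: [[1.0, -0.0, -0.001], [-0.0, -1.0, -0.001], [-0.001, 0.001, -1.0]]
wrist_force: [0.3, -0.0, -1.2]
grip_width: 0.0575
grasp_force: 43.4
t: 14.9
eef_pos: [0.4411, 0.2654, 0.0853]
eef_rot: [[1.0, -0.0, -0.0], [-0.0, -1.0, 0.0], [-0.0, -0.0, -1.0]]
wrist_force: [0.6, -0.2, -1.1]
grip_width: 0.0576
grasp_force: 43.4
disc [256.2 247.3] [70.4 79.3] [0.4421 0.266  0.1007]
disc [256.2 248.6] [37.6 42.9] [0.4413 0.266  0.1007]
disc [256.2 247.3] [69.5 78.3] [0.442  0.266  0.1007]
disc [256.2 248.7] [38.8 43.7] [0.4413 0.266  0.1007]
[0.4410908  0.26537882 0.0852674 ]
```

View pics/w3.png

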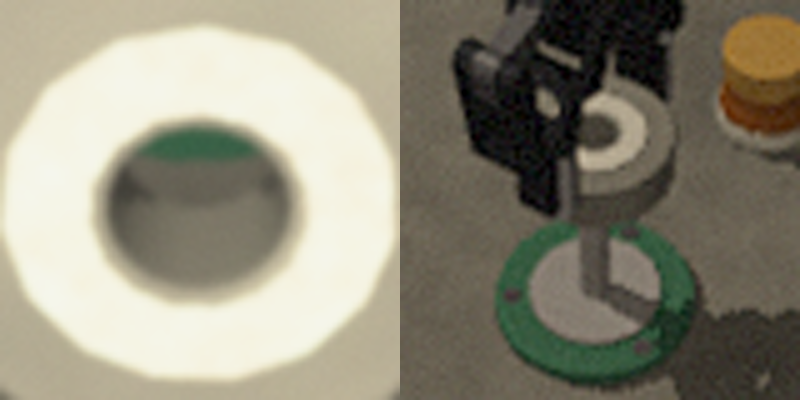

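The wheel is centred on the post from the side, and the bore centre is within about 1 mm. I'm lowering it in steps and watching the force.

```bash
python3 -m jog '[[0,[0,0,0.3],[0,0,0]],[0,[0,0,0.3],[0,0,0]],[0,[0,0,0.3],[0,0,0]],[0,[0,0,0.3],[0,0,0]],[0,[0,0,0.3],[0,0,0]],[0,[0,0,0.3],[0,0,0]],[0,[0,0,0],[0,0,0]],[0,[0,0,0],[0,0,0]],[0,[0,0,0],[0,0,0]],[0,[0,0,0],[0,0,0]]]'
```

```text
t: 16.3
eef_pos: [0.4412, 0.2655, 0.0495]
eef_rot: [[1.0, -0.0, 0.0], [-0.0, -1.0, 0.0], [0.0, -0.0, -1.0]]
wrist_force: [-0.2, 1.1, -1.2]
grip_width: 0.0574
grasp_force: 43.4
```

```bash
python3 -m jog '[[0,[0,0,0.4],[0,0,0]],[0,[0,0,0.4],[0,0,0]],[0,[0,0,0.4],[0,0,0]],[0,[0,0,0.3],[0,0,0]],[0,[0,0,0.15],[0,0,0]],[0,[0,0,0.05],[0,0,0]],[0,[0,0,0.05],[0,0,0]],[0,[0,0,0],[0,0,0]],[0,[0,0,0],[0,0,0]],[0,[0,0,0],[0,0,0]]]'
```

```text
t: 17.55
eef_pos: [0.4413, 0.2654, 0.0146]
eef_rot: [[1.0, -0.0, 0.0], [-0.0, -1.0, 0.0], [0.0, -0.0, -1.0]]
wrist_force: [-2.3, -1.0, 5.7]
grip_width: 0.0574
grasp_force: 44.0
```

```bash
python3 -m jog '[[1,[0,0,0],[0,0,0]],[1,[0,0,0],[0,0,0]],[1,[0,0,0],[0,0,0]],[1,[0,0,0],[0,0,0]],[1,[0,0,-0.5],[0,0,0]],[1,[0,0,-1],[0,0,0]],[1,[0,0,-1],[0,0,0]],[1,[0,0,-1],[0,0,0]],[1,[0,0,-1],[0,0,0]],[1,[0,0,-1],[0,0,0]]]'
python3 -m jog '[[1,[0,1,-0.6],[0,0,0]],[1,[0.5,1,-0.6],[0,0,0]],[1,[0.5,1,-0.6],[0,0,0]],[1,[0.5,1,0],[0,0,0]],[1,[0.5,1,0],[0,0,0]],[1,[0.5,1,0],[0,0,0]],[1,[0.5,1,0],[0,0,0]],[1,[0.5,1,0],[0,0,0]],[1,[0.5,1,0],[0,0,0]],[1,[0.5,1,0],[0,0,0]]]'
python3 - <<'E'
from h import *
o=r.get_obs(); f=r.grab_frame("wrist"); cv2.imwrite("pics/w4.png",f["image"][:,:,::-1])
for n,z in [("big_wheel",.02),("stand",.03),("spacer",.014),("small_wheel",.01),("hex_collar",.012),("die",.02)]:
  for d in r.find_in("wrist",n)[:2]:
    b=np.array(d["extent"])*np.array([512,384,512,384])
    print(n,round(d["p"],2),b.round(),at("wrist",f,(b[0]+b[2])/2,(b[1]+b[3])/2,z,o).round(4))
E
```

```text
t: 18.8
eef_pos: [0.4411, 0.2654, 0.1257]
eef_rot: [[1.0, -0.0, 0.0], [-0.0, -1.0, 0.0], [0.0, -0.0, -1.0]]
wrist_force: [-0.2, 1.6, 0.6]
grip_width: 0.0856
grasp_force: 0.0
t: 20.05
eef_pos: [0.5307, 0.0636, 0.1604]
eef_rot: [[1.0, -0.0, -0.001], [-0.0, -1.0, -0.0], [-0.001, 0.0, -1.0]]
wrist_force: [1.2, -0.1, -0.8]
grip_width: 0.0858
grasp_force: 0.0
big_wheel 0.67 [ 69. 225. 115. 275.] [0.4414 0.2613 0.02  ]
stand 0.6 [ 69. 216. 124. 267.] [0.4586 0.2449 0.03  ]
spacer 0.95 [434.  98. 459. 125.] [ 0.605  -0.1469  0.014 ]
small_wheel 0.61 [310. 199. 348. 242.] [ 0.4798 -0.0145  0.01  ]
small_wheel 0.3 [431.  99. 458. 124.] [ 0.605  -0.1477  0.01  ]
hex_collar 0.82 [485. 218. 509. 254.] [ 0.4467 -0.2754  0.012 ]
hex_collar 0.59 [295.  49. 342.  89.] [0.6369 0.0034 0.012 ]
die 0.66 [408. 227. 447. 266.] [ 0.4461 -0.1411  0.02  ]
```

View pics/w4.png

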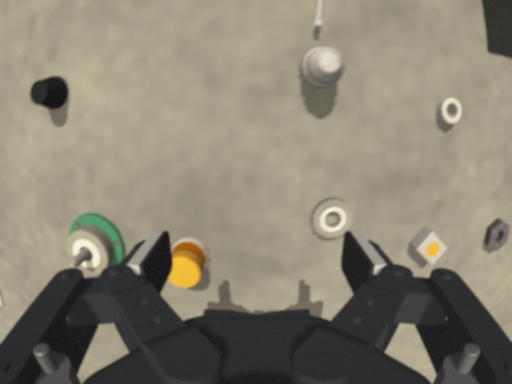

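The big wheel is seated round the post at (88,250). The spacer is at (451,111), so I'm moving over it next.

```bash
python3 -m jog '[[1,[0.38,1,0],[0,0,0]],[1,[0.38,1,0],[0,0,0]],[1,[0.38,1,0],[0,0,0]],[1,[0.38,1,0],[0,0,0]],[1,[0.38,1,0],[0,0,0]],[1,[0.38,1,0],[0,0,0]],[1,[0.38,1,0],[0,0,0]],[1,[0.38,1,0],[0,0,0]],[1,[0.38,1,0],[0,0,0]],[1,[0.38,1,0.5],[0,0,0]]]'
python3 - <<'E'
from h import *
o=r.get_obs(); f=r.grab_frame("wrist"); i=f["image"]; d=r.find_in("wrist","spacer")[0]
b=np.array(d["extent"])*np.array([512,384,512,384]); c=((b[0]+b[2])/2,(b[1]+b[3])/2); print(d["p"],b.round(1),at("wrist",f,*c,.007,o).round(4),o["eef_pos"])
for lo in (190,205,220):
  for e in blob(i,*c,lo,255,30,40): print(lo,np.round(e[0],1),np.round(e[1],1),at("wrist",f,*e[0],.014,o).round(4))
E
```

```text
t: 21.65
eef_pos: [0.6082, -0.1361, 0.1506]
eef_rot: [[1.0, -0.0, 0.002], [-0.0, -1.0, -0.0], [0.002, 0.0, -1.0]]
wrist_force: [0.5, 0.3, 1.0]
grip_width: 0.0856
grasp_force: 0.0
0.83 [260.5 160.9 287.4 194.8] [ 0.606  -0.1529  0.007 ] [ 0.60818555 -0.13613736  0.15059194]
190 [276.4 177.3] [28.2 30. ] [ 0.6082 -0.1549  0.014 ]
190 [276.6 177.4] [17.1 18.6] [ 0.6081 -0.1551  0.014 ]
205 [276.4 177.4] [27.3 28.3] [ 0.6081 -0.1549  0.014 ]
205 [276.6 177.6] [18.3 19.7] [ 0.6079 -0.1551  0.014 ]
220 [276.3 177.3] [25.8 26.3] [ 0.6082 -0.1548  0.014 ]
220 [276.5 177.5] [19.3 21.9] [ 0.608 -0.155  0.014]
```

```bash
python3 -m jog '[[1,[0.03,0.95,0],[0,0,0]],[1,[0,0,1],[0,0,0]],[1,[0,0,1],[0,0,0]],[1,[0,0,1],[0,0,0]],[1,[0,0,1],[0,0,0]],[1,[0,0,1],[0,0,0]],[1,[0,0,1],[0,0,0]],[1,[0,0,1],[0,0,0]],[1,[0,0,0.3],[0,0,0]],[1,[0,0,0],[0,0,0]]]' 40
python3 -m jog '[[0,[0,0,0],[0,0,0]],[0,[0,0,0],[0,0,0]],[0,[0,0,0],[0,0,0]],[0,[0,0,0],[0,0,0]],[0,[0,0,0],[0,0,0]],[0,[0,0,0],[0,0,0]],[0,[0,0,0],[0,0,0]],[0,[0,0,0],[0,0,0]],[0,[0,0,0],[0,0,0]],[0,[0,0,0],[0,0,0]]]' 40
```

```text
t: 23.0
eef_pos: [0.6076, -0.1537, 0.0039]
eef_rot: [[1.0, -0.0, -0.001], [-0.0, -1.0, 0.0], [-0.001, -0.0, -1.0]]
wrist_force: [0.4, -0.4, 0.1]
grip_width: 0.0854
grasp_force: 0.0
t: 24.25
eef_pos: [0.608, -0.1537, 0.005]
eef_rot: [[1.0, -0.0, 0.001], [-0.0, -1.0, -0.0], [0.001, 0.0, -1.0]]
wrist_force: [-2.1, 0.7, 6.4]
grip_width: 0.0273
grasp_force: 39.4
```

```bash
python3 -m jog '[[0,[0,0,-0.5],[0,0,0]],[0,[0,0,-1],[0,0,0]],[0,[0,0,-1],[0,0,0]],[0,[0,0,-1],[0,0,0]],[0,[0,0,-1],[0,0,0]],[0,[0,0,-1],[0,0,0]],[0,[-0.4,-1,-1],[0,0,0]],[0,[-0.4,-1,-1],[0,0,0]],[0,[-0.4,-1,0],[0,0,0]],[0,[-0.4,-1,0],[0,0,0]]]'
python3 -m jog '[[0,[-0.4,-1,0],[0,0,0]],[0,[-0.4,-1,0],[0,0,0]],[0,[-0.4,-1,0],[0,0,0]],[0,[-0.4,-1,0],[0,0,0]],[0,[-0.4,-1,0],[0,0,0]],[0,[-0.4,-1,0],[0,0,0]],[0,[-0.4,-1,0],[0,0,0]],[0,[-0.4,-1,0],[0,0,0]],[0,[-0.4,-1,0],[0,0,0]],[0,[-0.4,-1,0],[0,0,0]]]'
python3 -m jog '[[0,[-0.4,-1,0],[0,0,0]],[0,[-0.4,-1,0],[0,0,0]],[0,[-0.4,-1,0],[0,0,0]],[0,[-0.4,-1,0],[0,0,0]],[0,[-0.4,-1,0],[0,0,0]],[0,[-0.4,-1,0],[0,0,0]],[0,[0,0,0],[0,0,0]],[0,[0,0,0],[0,0,0]],[0,[0,0,0],[0,0,0]],[0,[0,0,0],[0,0,0]]]'
python3 - <<'E'
from h import *
o=r.get_obs(); f=r.grab_frame("wrist"); i=f["image"]; z=o["eef_pos"][2]+.009; print(o["eef_pos"])
c=proj("wrist",f,[*o["eef_pos"][:2],z],o)[0]; print(c)
for lo in (190,205,220):
  for e in blob(i,*c,lo,255,38,60): print(lo,np.round(e[0],1),np.round(e[1],1),at("wrist",f,*e[0],z,o).round(4))
cv2.imwrite("pics/w5.png",cv2.resize(i[90:300,116:396,::-1],(800,600),interpolation=2))
E
```

```text
t: 25.5
eef_pos: [0.5749, -0.0726, 0.154]
eef_rot: [[1.0, -0.0, -0.0], [-0.0, -1.0, 0.0], [-0.0, -0.0, -1.0]]
wrist_force: [-0.2, -0.6, -0.9]
grip_width: 0.0272
grasp_force: 39.7
t: 26.75
eef_pos: [0.4951, 0.1276, 0.1543]
eef_rot: [[1.0, -0.0, 0.0], [-0.0, -1.0, 0.0], [0.0, -0.0, -1.0]]
wrist_force: [-0.9, -0.1, -0.7]
grip_width: 0.0276
grasp_force: 39.7
t: 28.0
eef_pos: [0.4479, 0.2459, 0.1543]
eef_rot: [[1.0, -0.001, 0.0], [-0.001, -1.0, -0.0], [0.0, 0.0, -1.0]]
wrist_force: [-0.0, 0.9, -0.8]
grip_width: 0.0272
grasp_force: 39.7
[0.44792484 0.24588934 0.15429538]
[257.45052042 243.25200816]
190 [256.6 243.9] [52.3 53.9] [0.4476 0.2463 0.1633]
190 [256.  244.7] [30.5 36.1] [0.4471 0.2466 0.1633]
205 [256.6 243.9] [51.5 53. ] [0.4476 0.2463 0.1633]
205 [256.  244.6] [31.5 36.5] [0.4472 0.2466 0.1633]
220 [256.5 243.8] [50.  52.2] [0.4476 0.2464 0.1633]
220 [256.  244.6] [33.1 37.7] [0.4472 0.2466 0.1633]
```

View pics/w5.png

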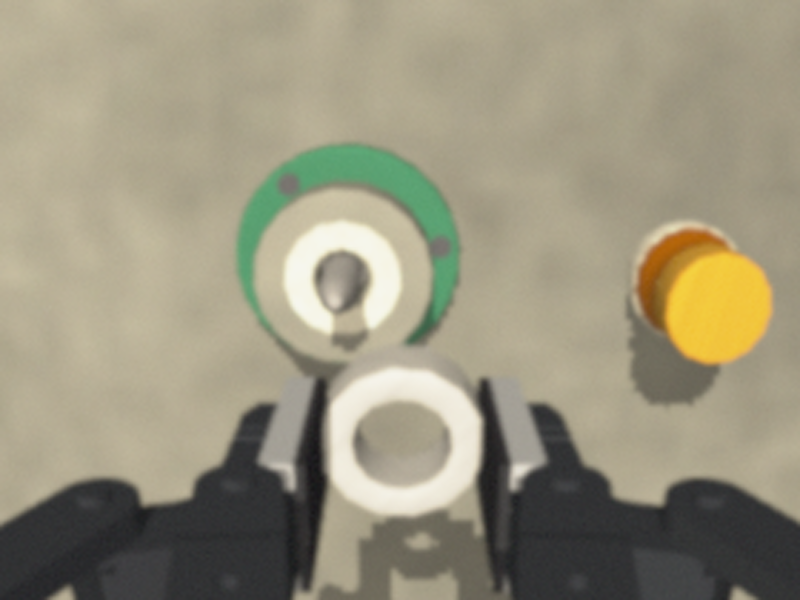

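Picture: spacer held level at (403,440). The post tip is at (341,300), in the middle of the seated wheel at (343,278).

```bash
python3 - <<'E'
from h import *
o=r.get_obs(); f=r.grab_frame("wrist"); i=f["image"]
print(at("wrist",f,235.4,195,.062,o).round(4),proj("wrist",f,[.442,.2658,.062],o), o["eef_pos"])
for e in blob(i,236,187,205,255,26,60): print(np.round(e[0],1),np.round(e[1],1),at("wrist",f,*e[0],.03,o).round(4))
E
```

```text
[0.443  0.2639 0.062 ] [[233.12570526 196.13554397]] [0.44791296 0.24597268 0.15431767]
[235.3 186.4] [37.  39.5] [0.4419 0.2662 0.03  ]
```

```bash
python3 -m jog '[[0,[-0.25,-0.94,0],[0,0,0]],[0,[0,0,0],[0,0,0]],[0,[0,0,1],[0,0,0]],[0,[0,0,1],[0,0,0]],[0,[0,0,1],[0,0,0]],[0,[0,0,0.5],[0,0,0]],[0,[0,0,0.3],[0,0,0]],[0,[0,0,0],[0,0,0]],[0,[0,0,0],[0,0,0]],[0,[0,0,0],[0,0,0]]]'
python3 -m jog '[[0,[0,0,0.25],[0,0,0]],[0,[0,0,0.25],[0,0,0]],[0,[0,0,0.25],[0,0,0]],[0,[0,0,0.25],[0,0,0]],[0,[0,0,0.25],[0,0,0]],[0,[0,0,0],[0,0,0]],[0,[0,0,0],[0,0,0]],[0,[0,0,0],[0,0,0]],[0,[0,0,0],[0,0,0]],[0,[0,0,0],[0,0,0]]]'
```

```text
t: 29.35
eef_pos: [0.4431, 0.2654, 0.0788]
eef_rot: [[1.0, -0.0, 0.001], [-0.0, -1.0, 0.0], [0.001, -0.0, -1.0]]
wrist_force: [-0.8, -0.7, 0.3]
grip_width: 0.0275
grasp_force: 39.7
t: 30.6
eef_pos: [0.4428, 0.2652, 0.0534]
eef_rot: [[1.0, -0.0, 0.0], [-0.0, -1.0, 0.0], [0.0, -0.0, -1.0]]
wrist_force: [-0.1, 0.3, -1.1]
grip_width: 0.0271
grasp_force: 39.7
```

```bash
python3 -m jog '[[0,[0,0,0.3],[0,0,0]],[0,[0,0,0.3],[0,0,0]],[0,[0,0,0.2],[0,0,0]],[0,[0,0,0.1],[0,0,0]],[0,[0,0,0.05],[0,0,0]],[0,[0,0,0],[0,0,0]],[0,[0,0,0],[0,0,0]],[0,[0,0,0],[0,0,0]],[0,[0,0,0],[0,0,0]],[0,[0,0,0],[0,0,0]]]'
```

```text
t: 31.85
eef_pos: [0.4425, 0.2651, 0.0349]
eef_rot: [[1.0, -0.0, -0.0], [-0.0, -1.0, -0.0], [-0.0, 0.0, -1.0]]
wrist_force: [-3.7, -1.7, 10.2]
grip_width: 0.0276
grasp_force: 40.8
```

```bash
python3 -m jog '[[1,[0,0,0],[0,0,0]],[1,[0,0,0],[0,0,0]],[1,[0,0,0],[0,0,0]],[1,[0,0,0],[0,0,0]],[1,[0,0,-0.5],[0,0,0]],[1,[0,0,-1],[0,0,0]],[1,[0,0,-1],[0,0,0]],[1,[0,0,-1],[0,0,0]],[1,[0,0,-1],[0,0,0]],[1,[0.2,0,-1],[0,0,0]]]'
python3 -m jog '[[1,[0.2,1,-0.2],[0,0,0]],[1,[0.2,1,-0.2],[0,0,0]],[1,[0.2,1,0],[0,0,0]],[1,[0.2,1,0],[0,0,0]],[1,[0.2,1,0],[0,0,0]],[1,[0.2,1,0],[0,0,0]],[1,[0.2,1,0],[0,0,0]],[1,[0.2,1,0],[0,0,0]],[1,[0.2,1,0],[0,0,0]],[1,[0,1,0],[0,0,0]]]'
python3 -m jog '[[1,[0,1,0],[0,0,0]],[1,[0,1,0],[0,0,0]],[1,[0,1,0],[0,0,0]],[1,[0,0.9,0],[0,0,0]],[1,[0,0,0],[0,0,0]],[1,[0,0,0],[0,0,0]],[1,[0,0,0],[0,0,0]],[1,[0,0,0],[0,0,0]],[1,[0,0,0],[0,0,0]],[1,[0,0,0],[0,0,0]]]'
python3 - <<'E'
from h import *
o=r.get_obs(); f=r.grab_frame("wrist"); i=f["image"]; d=r.find_in("wrist","small_wheel")[0]
b=np.array(d["extent"])*np.array([512,384,512,384]); c=((b[0]+b[2])/2,(b[1]+b[3])/2); print(d["p"],b.round(1),at("wrist",f,*c,.005,o).round(4),o["eef_pos"])
for lo in (190,205,220):
  for e in blob(i,*c,lo,255,30,40): print(lo,np.round(e[0],1),np.round(e[1],1),at("wrist",f,*e[0],.01,o).round(4))
s=r.grab_frame("side")["image"]
cv2.imwrite("pics/w6.png",np.hstack([cv2.resize(a[...,::-1],(400,400),interpolation=2) for a in (i[100:260,176:336],s[240:320,210:290])]))
E
```

```text
t: 33.1
eef_pos: [0.4465, 0.2651, 0.1456]
eef_rot: [[1.0, 0.0, 0.0], [0.0, -1.0, 0.0], [0.0, -0.0, -1.0]]
wrist_force: [1.3, 0.5, -0.4]
grip_width: 0.0858
grasp_force: 0.0
t: 34.35
eef_pos: [0.483, 0.0645, 0.153]
eef_rot: [[1.0, -0.0, 0.001], [-0.0, -1.0, 0.0], [0.001, -0.0, -1.0]]
wrist_force: [-0.2, 1.0, -0.4]
grip_width: 0.0851
grasp_force: 0.0
t: 35.6
eef_pos: [0.4827, -0.0127, 0.1523]
eef_rot: [[1.0, 0.0, 0.0], [0.0, -1.0, 0.0], [0.0, -0.0, -1.0]]
wrist_force: [0.1, 1.1, 0.1]
grip_width: 0.0851
grasp_force: 0.0
0.87 [236.9 154.4 285.9 202.8] [ 0.4787 -0.0171  0.005 ] [ 0.48270985 -0.01270553  0.15227579]
190 [260.7 178.1] [28.1 28.9] [ 0.4803 -0.0163  0.01  ]
190 [260.5 178. ] [19.8 20.7] [ 0.4805 -0.0161  0.01  ]
205 [260.6 178.1] [27.4 28. ] [ 0.4804 -0.0163  0.01  ]
205 [260.5 178. ] [20.4 21.3] [ 0.4805 -0.0161  0.01  ]
220 [260.6 178.1] [26.1 26.9] [ 0.4804 -0.0162  0.01  ]
220 [260.6 178.1] [21.4 21.9] [ 0.4804 -0.0163  0.01  ]
```

View pics/w6.png

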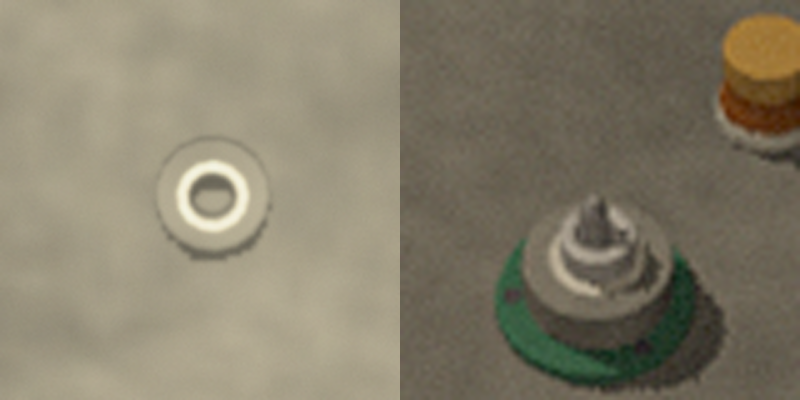

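The left panel shows the small wheel on the bench at (213,195), fitted cleanly. The right panel shows the spacer flat on the big wheel at (600,250).

```bash
python3 -m jog '[[1,[-0.12,0.18,0],[0,0,0]],[1,[0,0,1],[0,0,0]],[1,[0,0,1],[0,0,0]],[1,[0,0,1],[0,0,0]],[1,[0,0,1],[0,0,0]],[1,[0,0,1],[0,0,0]],[1,[0,0,1],[0,0,0]],[1,[0,0,1],[0,0,0]],[1,[0,0,0.45],[0,0,0]],[1,[0,0,0],[0,0,0]]]' 40
python3 -m jog '[[0,[0,0,0],[0,0,0]],[0,[0,0,0],[0,0,0]],[0,[0,0,0],[0,0,0]],[0,[0,0,0],[0,0,0]],[0,[0,0,0],[0,0,0]],[0,[0,0,0],[0,0,0]],[0,[0,0,0],[0,0,0]],[0,[0,0,0],[0,0,0]],[0,[0,0,0],[0,0,0]],[0,[0,0,0],[0,0,0]]]' 40
```

```text
t: 37.0
eef_pos: [0.4799, -0.0165, 0.003]
eef_rot: [[1.0, -0.0, -0.001], [-0.0, -1.0, 0.0], [-0.001, -0.0, -1.0]]
wrist_force: [-0.3, 0.5, -0.2]
grip_width: 0.0852
grasp_force: 0.0
t: 38.25
eef_pos: [0.4808, -0.0164, 0.0042]
eef_rot: [[1.0, -0.0, 0.001], [-0.0, -1.0, -0.0], [0.001, 0.0, -1.0]]
wrist_force: [-1.7, 0.7, 8.1]
grip_width: 0.043
grasp_force: 39.3
```

```bash
python3 -m jog '[[0,[0,0,-0.5],[0,0,0]],[0,[0,0,-1],[0,0,0]],[0,[0,0,-1],[0,0,0]],[0,[0,0,-1],[0,0,0]],[0,[0,0,-1],[0,0,0]],[0,[0,0,-1],[0,0,0]],[0,[-0.13,-1,-1],[0,0,0]],[0,[-0.13,-1,-1],[0,0,0]],[0,[-0.13,-1,0],[0,0,0]],[0,[-0.13,-1,0],[0,0,0]]]'
python3 -m jog '[[0,[-0.13,-1,0],[0,0,0]],[0,[-0.13,-1,0],[0,0,0]],[0,[-0.13,-1,0],[0,0,0]],[0,[-0.13,-1,0],[0,0,0]],[0,[-0.13,-1,0],[0,0,0]],[0,[-0.13,-1,0],[0,0,0]],[0,[-0.13,-1,0],[0,0,0]],[0,[-0.13,-1,0],[0,0,0]],[0,[-0.13,-1,0],[0,0,0]],[0,[0,0,0],[0,0,0]]]'
python3 -m jog '[[0,[0,0,0],[0,0,0]],[0,[0,0,0],[0,0,0]],[0,[0,0,0],[0,0,0]],[0,[0,0,0],[0,0,0]],[0,[0,0,0],[0,0,0]],[0,[0,0,0],[0,0,0]],[0,[0,0,0],[0,0,0]],[0,[0,0,0],[0,0,0]],[0,[0,0,0],[0,0,0]],[0,[0,0,0],[0,0,0]]]'
python3 - <<'E'
from h import *
o=r.get_obs(); f=r.grab_frame("wrist"); i=f["image"]; z=o["eef_pos"][2]+.006; print(o["eef_pos"])
c=proj("wrist",f,[*o["eef_pos"][:2],z],o)[0]; print(c)
for lo in (190,205,220):
  for e in blob(i,*c,lo,255,38,60): print(lo,np.round(e[0],1),np.round(e[1],1),at("wrist",f,*e[0],z,o).round(4))
cv2.imwrite("pics/w7.png",cv2.resize(i[90:300,116:396,::-1],(800,600),interpolation=2))
E
```

```text
t: 39.5
eef_pos: [0.4699, 0.0642, 0.1543]
eef_rot: [[1.0, -0.0, 0.001], [-0.0, -1.0, 0.0], [0.001, -0.0, -1.0]]
wrist_force: [-0.4, 0.8, 0.6]
grip_width: 0.0428
grasp_force: 40.8
t: 40.75
eef_pos: [0.4464, 0.2444, 0.1538]
eef_rot: [[1.0, 0.001, 0.001], [0.001, -1.0, 0.0], [0.001, -0.0, -1.0]]
wrist_force: [0.7, 0.1, -1.0]
grip_width: 0.0429
grasp_force: 40.8
t: 42.0
eef_pos: [0.4465, 0.2436, 0.1533]
eef_rot: [[1.0, -0.0, 0.0], [-0.0, -1.0, 0.0], [0.0, -0.0, -1.0]]
wrist_force: [-0.0, 0.3, -0.7]
grip_width: 0.0428
grasp_force: 40.8
[0.44654529 0.24358504 0.15329671]
[257.43494419 240.68972465]
190 [256.4 240.5] [50.5 55.7] [0.4466 0.2441 0.1593]
190 [256.  240.5] [35.1 39.5] [0.4467 0.2443 0.1593]
205 [256.3 240.5] [49.4 54.6] [0.4467 0.2441 0.1593]
205 [256.1 240.6] [36.  40.1] [0.4466 0.2443 0.1593]
220 [256.3 240.4] [48.5 53.6] [0.4467 0.2441 0.1593]
220 [256.2 240.7] [37.  41.3] [0.4465 0.2442 0.1593]
```

View pics/w7.png

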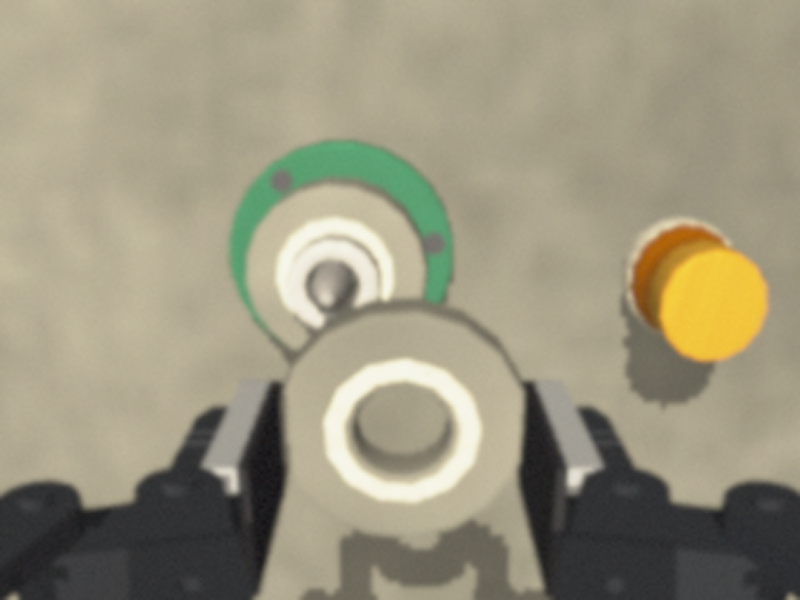

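The small wheel is held level at (403,428). The spacer sits centred on the post at (335,283).

```bash
python3 -m jog '[[0,[-0.11,-0.5,0],[0,0,0]],[0,[-0.11,-0.57,0],[0,0,0]],[0,[0,0,0],[0,0,0]],[0,[0,0,1],[0,0,0]],[0,[0,0,1],[0,0,0]],[0,[0,0,1],[0,0,0]],[0,[0,0,0.5],[0,0,0]],[0,[0,0,0.3],[0,0,0]],[0,[0,0,0],[0,0,0]],[0,[0,0,0],[0,0,0]]]'
python3 -m jog '[[0,[0,0,0.2],[0,0,0]],[0,[0,0,0.2],[0,0,0]],[0,[0,0,0.2],[0,0,0]],[0,[0,0,0.2],[0,0,0]],[0,[0,0,0.2],[0,0,0]],[0,[0,0,0],[0,0,0]],[0,[0,0,0],[0,0,0]],[0,[0,0,0],[0,0,0]],[0,[0,0,0],[0,0,0]],[0,[0,0,0],[0,0,0]]]'
```

```text
t: 43.3
eef_pos: [0.4425, 0.2652, 0.0778]
eef_rot: [[1.0, -0.0, 0.001], [-0.0, -1.0, 0.0], [0.001, -0.0, -1.0]]
wrist_force: [0.2, -0.0, -0.8]
grip_width: 0.0426
grasp_force: 40.8
t: 44.55
eef_pos: [0.4422, 0.265, 0.0574]
eef_rot: [[1.0, -0.0, 0.0], [-0.0, -1.0, 0.0], [0.0, -0.0, -1.0]]
wrist_force: [-0.0, -0.6, -0.2]
grip_width: 0.043
grasp_force: 40.8
```

Another 9.5 mm down.

```bash
python3 -m jog '[[0,[0,0,0.2],[0,0,0]],[0,[0,0,0.15],[0,0,0]],[0,[0,0,0.08],[0,0,0]],[0,[0,0,0.05],[0,0,0]],[0,[0,0,0],[0,0,0]],[0,[0,0,0],[0,0,0]],[0,[0,0,0],[0,0,0]],[0,[0,0,0],[0,0,0]],[0,[0,0,0],[0,0,0]],[0,[0,0,0],[0,0,0]]]'
```

```text
t: 45.8
eef_pos: [0.442, 0.2649, 0.0482]
eef_rot: [[1.0, -0.0, -0.0], [-0.0, -1.0, -0.0], [-0.0, 0.0, -1.0]]
wrist_force: [-2.2, -1.5, 8.8]
grip_width: 0.0431
grasp_force: 41.8
```

```bash
python3 -m jog '[[1,[0,0,0],[0,0,0]],[1,[0,0,0],[0,0,0]],[1,[0,0,0],[0,0,0]],[1,[0,0,0],[0,0,0]],[1,[0,0,-0.5],[0,0,0]],[1,[0,0,-1],[0,0,0]],[1,[0,0,-1],[0,0,0]],[1,[0,0,-1],[0,0,0]],[1,[0,0,-1],[0,0,0]],[1,[0,1,-0.8],[0,0,0]]]'
python3 -m jog '[[1,[0,1,0],[0,0,0]],[1,[0,1,0],[0,0,0]],[1,[0,1,0],[0,0,0]],[1,[0,1,0],[0,0,0]],[1,[0,1,0],[0,0,0]],[1,[0,1,0],[0,0,0]],[1,[0,1,0],[0,0,0]],[1,[0,1,0],[0,0,0]],[1,[0,1,0],[0,0,0]],[1,[0,1,0],[0,0,0]]]'
python3 -m jog '[[1,[0,1,0],[0,0,0]],[1,[0,1,0],[0,0,0]],[1,[0,1,0],[0,0,0]],[1,[0,1,0],[0,0,0]],[1,[0,1,0],[0,0,0]],[1,[0,1,0],[0,0,0]],[1,[0,1,0],[0,0,0]],[1,[0,1,0],[0,0,0]],[1,[0,1,0],[0,0,0]],[1,[0,1,0],[0,0,0]]]'
python3 -m jog '[[1,[0,1,0],[0,0,0]],[1,[0,1,0],[0,0,0]],[1,[0,1,0],[0,0,0]],[1,[0,1,0],[0,0,0]],[1,[0,1,0],[0,0,0]],[1,[0,0,0],[0,0,0]],[1,[0,0,0],[0,0,0]],[1,[0,0,0],[0,0,0]],[1,[0,0,0],[0,0,0]],[1,[0,0,0],[0,0,0]]]'
python3 - <<'E'
from h import *
o=r.get_obs(); f=r.grab_frame("wrist"); i=f["image"]
for d in r.find_in("wrist","hex_collar")[:1]:
  b=np.array(d["extent"])*np.array([512,384,512,384]); c=((b[0]+b[2])/2,(b[1]+b[3])/2); print(d["p"],b.round(1),at("wrist",f,*c,.006,o).round(4),o["eef_pos"])
x,y=int(c[0])-50,int(c[1])-50; print(x,y,i.shape)
s=r.grab_frame("side")["image"]; q=cv2.resize(i[max(y,0):y+100,max(x,0):x+100,::-1],(500,500),interpolation=2)
cv2.imwrite("pics/w8.png",np.hstack([q,cv2.resize(s[240:340,220:280,::-1],(300,500),interpolation=2)]))
E
```

```text
t: 47.05
eef_pos: [0.4425, 0.2453, 0.1552]
eef_rot: [[1.0, 0.001, 0.001], [0.001, -1.0, 0.001], [0.001, -0.001, -1.0]]
wrist_force: [0.7, -0.5, -0.5]
grip_width: 0.0857
grasp_force: 0.0
t: 48.3
eef_pos: [0.441, 0.0432, 0.1528]
eef_rot: [[1.0, -0.001, -0.002], [-0.001, -1.0, -0.0], [-0.002, 0.0, -1.0]]
wrist_force: [-0.3, 1.4, -0.7]
grip_width: 0.085
grasp_force: 0.0
t: 49.55
eef_pos: [0.4406, -0.1563, 0.1528]
eef_rot: [[1.0, -0.001, -0.002], [-0.001, -1.0, 0.001], [-0.002, -0.001, -1.0]]
wrist_force: [0.5, -0.7, 0.7]
grip_width: 0.0857
grasp_force: 0.0
t: 50.8
eef_pos: [0.4421, -0.2547, 0.1537]
eef_rot: [[1.0, 0.0, 0.0], [0.0, -1.0, 0.0], [0.0, -0.0, -1.0]]
wrist_force: [-0.4, 0.3, -0.9]
grip_width: 0.0858
grasp_force: 0.0
0.88 [259.1 150.1 306.4 196.6] [ 0.4435 -0.2805  0.006 ] [ 0.44213544 -0.25473603  0.15371756]
232 123 (384, 512, 3)
```

View pics/w8.png

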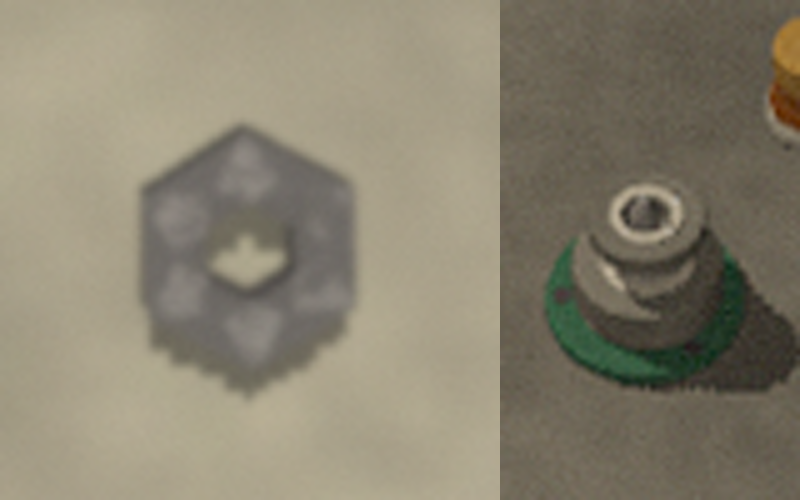

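Left panel: the hex collar's flats are vertical (x=142 and 355), square to the closing axis, so no turn is needed. Its bore is at (250,250). Right panel: the small wheel lies flat on the spacer round the post.

```bash
python3 - <<'E'
from h import *
o=r.get_obs(); f=r.grab_frame("wrist"); print(at("wrist",f,281.8,173,.012,o).round(4), o["eef_pos"])
E
```

```text
[ 0.4451 -0.2792  0.012 ] [ 0.44212798 -0.25490863  0.15370817]
```

```bash
python3 -m jog '[[1,[0.15,1,0],[0,0,0]],[1,[0,0.21,0.5],[0,0,0]],[1,[0,0,1],[0,0,0]],[1,[0,0,1],[0,0,0]],[1,[0,0,1],[0,0,0]],[1,[0,0,1],[0,0,0]],[1,[0,0,1],[0,0,0]],[1,[0,0,1],[0,0,0]],[1,[0,0,1],[0,0,0]],[1,[0,0,0],[0,0,0]]]' 40
python3 -m jog '[[0,[0,0,0],[0,0,0]],[0,[0,0,0],[0,0,0]],[0,[0,0,0],[0,0,0]],[0,[0,0,0],[0,0,0]],[0,[0,0,0],[0,0,0]],[0,[0,0,0],[0,0,0]],[0,[0,0,0],[0,0,0]],[0,[0,0,0],[0,0,0]],[0,[0,0,0],[0,0,0]],[0,[0,0,0],[0,0,0]]]' 40
```

```text
t: 52.25
eef_pos: [0.4437, -0.2788, 0.0019]
eef_rot: [[1.0, -0.001, -0.003], [-0.001, -1.0, 0.002], [-0.003, -0.002, -1.0]]
wrist_force: [0.1, 0.9, 0.9]
grip_width: 0.0852
grasp_force: 0.0
t: 53.5
eef_pos: [0.4456, -0.2796, 0.0048]
eef_rot: [[1.0, 0.0, 0.001], [0.0, -1.0, -0.001], [0.001, 0.001, -1.0]]
wrist_force: [-1.0, 0.7, 7.2]
grip_width: 0.0407
grasp_force: 39.2
```

```bash
python3 -m jog '[[0,[0,0,-0.5],[0,0,0]],[0,[0,0,-1],[0,0,0]],[0,[0,0,-1],[0,0,0]],[0,[0,0,-1],[0,0,0]],[0,[0,0,-1],[0,0,0]],[0,[0,0,-1],[0,0,0]],[0,[0,-1,-1],[0,0,0]],[0,[0,-1,-1],[0,0,0]],[0,[0,-1,0],[0,0,0]],[0,[0,-1,0],[0,0,0]]]'
python3 -m jog '[[0,[0,-1,0],[0,0,0]],[0,[0,-1,0],[0,0,0]],[0,[0,-1,0],[0,0,0]],[0,[0,-1,0],[0,0,0]],[0,[0,-1,0],[0,0,0]],[0,[0,-1,0],[0,0,0]],[0,[0,-1,0],[0,0,0]],[0,[0,-1,0],[0,0,0]],[0,[0,-1,0],[0,0,0]],[0,[0,-1,0],[0,0,0]]]'
python3 -m jog '[[0,[0,-1,0],[0,0,0]],[0,[0,-1,0],[0,0,0]],[0,[0,-1,0],[0,0,0]],[0,[0,-1,0],[0,0,0]],[0,[0,-1,0],[0,0,0]],[0,[0,-1,0],[0,0,0]],[0,[0,-1,0],[0,0,0]],[0,[0,-1,0],[0,0,0]],[0,[0,-1,0],[0,0,0]],[0,[0,-1,0],[0,0,0]]]'
python3 -m jog '[[0,[0,-1,0],[0,0,0]],[0,[0,-1,0],[0,0,0]],[0,[0,0,0],[0,0,0]],[0,[0,0,0],[0,0,0]],[0,[0,0,0],[0,0,0]],[0,[0,0,0],[0,0,0]],[0,[0,0,0],[0,0,0]],[0,[0,0,0],[0,0,0]],[0,[0,0,0],[0,0,0]],[0,[0,0,0],[0,0,0]]]'
python3 - <<'E'
from h import *
o=r.get_obs(); f=r.grab_frame("wrist"); i=f["image"]; z=o["eef_pos"][2]+.0072; print(o["eef_pos"])
c=proj("wrist",f,[*o["eef_pos"][:2],z],o)[0]; print("tcp px",c,"post px",proj("wrist",f,[.4422,.2656,.062],o))
a=np.linspace(0,2*np.pi,60); 
P=np.c_[.0085*np.cos(a)+o["eef_pos"][0],.0085*np.sin(a)+o["eef_pos"][1],a*0+z]; 
cv2.imwrite("pics/w9.png",cv2.resize(i[140:290,156:356,::-1],(800,600),interpolation=2))
q=(proj("wrist",f,P,o)-[156,140])*4; print(q.min(0),q.max(0))
E
```

```text
t: 54.75
eef_pos: [0.4447, -0.198, 0.1534]
eef_rot: [[1.0, -0.0, -0.0], [-0.0, -1.0, 0.0], [-0.0, -0.0, -1.0]]
wrist_force: [0.1, -0.2, -1.0]
grip_width: 0.041
grasp_force: 40.6
t: 56.0
eef_pos: [0.4442, 0.002, 0.1528]
eef_rot: [[1.0, 0.0, -0.002], [0.0, -1.0, 0.0], [-0.002, -0.0, -1.0]]
wrist_force: [-0.2, 0.7, -1.2]
grip_width: 0.0407
grasp_force: 40.6
t: 57.25
eef_pos: [0.444, 0.2016, 0.1527]
eef_rot: [[1.0, 0.0, -0.002], [0.0, -1.0, -0.001], [-0.002, 0.001, -1.0]]
wrist_force: [-0.3, -0.3, -0.7]
grip_width: 0.0405
grasp_force: 40.6
t: 58.5
eef_pos: [0.4451, 0.2408, 0.1537]
eef_rot: [[1.0, -0.0, -0.0], [-0.0, -1.0, -0.0], [-0.0, 0.0, -1.0]]
wrist_force: [-0.0, -0.1, -1.5]
grip_width: 0.0402
grasp_force: 40.6
[0.44511324 0.24076301 0.1536703 ]
tcp px [257.44175719 241.70489109] post px [[226.92767064 192.82606896]]
[338.18320791 344.56892263] [473.31722596 466.03588385]
```

View pics/w9.png

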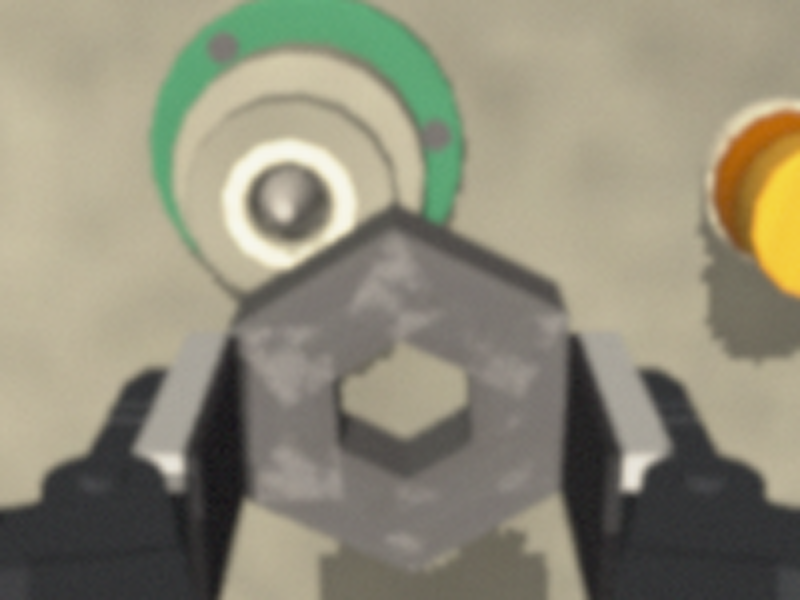

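The hex is held level with its bore at (405,409). The small wheel and post tip are at (289,203), concentric. Going to the post.

```bash
python3 -m jog '[[0,[-0.13,-0.6,0],[0,0,0]],[0,[0,-0.61,0],[0,0,0]],[0,[0,0,0],[0,0,0]],[0,[0,0,1],[0,0,0]],[0,[0,0,1],[0,0,0]],[0,[0,0,1],[0,0,0]],[0,[0,0,0.5],[0,0,0]],[0,[0,0,0.3],[0,0,0]],[0,[0,0,0],[0,0,0]],[0,[0,0,0],[0,0,0]]]'
python3 -m jog '[[0,[0,0,0.2],[0,0,0]],[0,[0,0,0.2],[0,0,0]],[0,[0,0,0.2],[0,0,0]],[0,[0,0,0],[0,0,0]],[0,[0,0,0],[0,0,0]],[0,[0,0,0],[0,0,0]],[0,[0,0,0],[0,0,0]],[0,[0,0,0],[0,0,0]],[0,[0,0,0],[0,0,0]],[0,[0,0,0],[0,0,0]]]'
```

```text
t: 59.8
eef_pos: [0.4429, 0.2652, 0.0782]
eef_rot: [[1.0, -0.0, 0.001], [-0.0, -1.0, 0.0], [0.001, -0.0, -1.0]]
wrist_force: [0.2, 0.5, -1.3]
grip_width: 0.0405
grasp_force: 40.6
t: 61.05
eef_pos: [0.4425, 0.265, 0.0657]
eef_rot: [[1.0, -0.0, 0.0], [-0.0, -1.0, 0.0], [0.0, -0.0, -1.0]]
wrist_force: [0.1, 0.2, -0.7]
grip_width: 0.0402
grasp_force: 40.6
```

Need about 7 mm more.

```bash
python3 -m jog '[[0,[0,0,0.15],[0,0,0]],[0,[0,0,0.1],[0,0,0]],[0,[0,0,0.08],[0,0,0]],[0,[0,0,0.03],[0,0,0]],[0,[0,0,0],[0,0,0]],[0,[0,0,0],[0,0,0]],[0,[0,0,0],[0,0,0]],[0,[0,0,0],[0,0,0]],[0,[0,0,0],[0,0,0]],[0,[0,0,0],[0,0,0]]]'
```

```text
t: 62.3
eef_pos: [0.4425, 0.2649, 0.0588]
eef_rot: [[1.0, -0.0, -0.0], [-0.0, -1.0, -0.0], [-0.0, 0.0, -1.0]]
wrist_force: [-2.6, -1.3, 5.5]
grip_width: 0.0407
grasp_force: 41.3
```

Contact at the expected height. Releasing, lifting clear and checking.

```bash
python3 -m jog '[[1,[0,0,0],[0,0,0]],[1,[0,0,0],[0,0,0]],[1,[0,0,0],[0,0,0]],[1,[0,0,0],[0,0,0]],[1,[0,0,-0.5],[0,0,0]],[1,[0,0,-1],[0,0,0]],[1,[0,0,-1],[0,0,0]],[1,[0,0,-1],[0,0,0]],[1,[0,0,-1],[0,0,0]],[1,[0,0,-1],[0,0,0]]]'
python3 -m jog '[[1,[-1,0,0],[0,0,0]],[1,[-1,0,0],[0,0,0]],[1,[-1,0,0],[0,0,0]],[1,[0,0,0],[0,0,0]],[1,[0,0,0],[0,0,0]],[1,[0,0,0],[0,0,0]],[1,[0,0,0],[0,0,0]],[1,[0,0,0],[0,0,0]],[1,[0,0,0],[0,0,0]],[1,[0,0,0],[0,0,0]]]'
python3 - <<'E'
from h import *
i=r.grab_frame("wrist")["image"]; s=r.grab_frame("side")["image"]
cv2.imwrite("pics/end.png",np.hstack([cv2.resize(i[20:260,176:336,::-1],(400,600),interpolation=2),cv2.resize(s[230:350,210:290,::-1],(400,600),interpolation=2)]))
E
```

```text
t: 63.55
eef_pos: [0.4426, 0.265, 0.1699]
eef_rot: [[1.0, -0.0, 0.001], [-0.0, -1.0, 0.0], [0.001, -0.0, -1.0]]
wrist_force: [0.5, -0.0, 0.4]
grip_width: 0.0851
grasp_force: 0.0
t: 64.8
eef_pos: [0.3826, 0.2649, 0.1685]
eef_rot: [[1.0, -0.0, -0.0], [-0.0, -1.0, -0.0], [-0.0, 0.0, -1.0]]
wrist_force: [-0.6, 0.1, -0.2]
grip_width: 0.0858
grasp_force: 0.0
```

View pics/end.png

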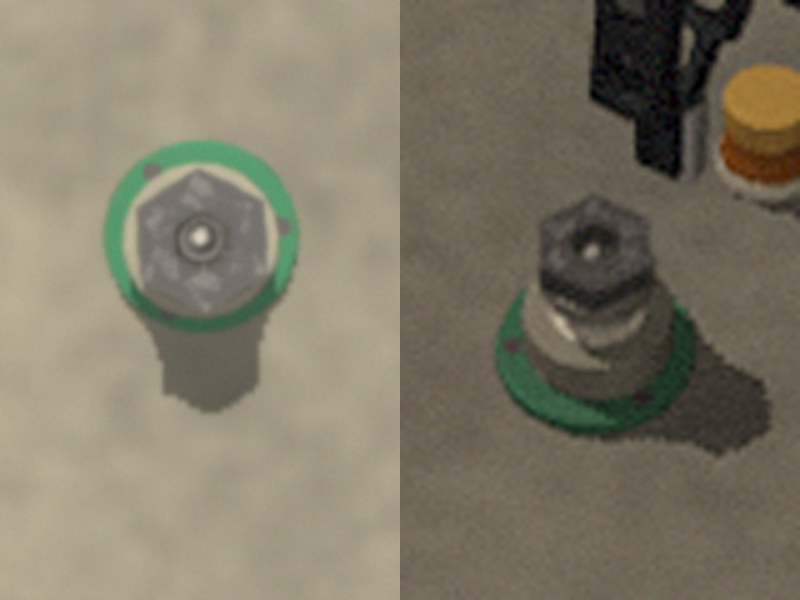

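The pack is complete: the hex collar lies flat with the post tip centred in its bore, at (200,237) in the wrist view and (592,245) in the side view. The fingers are clear of it.

```bash
python3 -c "
from cell import r
print(r.finish_job())"
```

```text
the job is handed in; nothing more can be done
None
```

The wheel pack is built on the post in the order large wheel, spacer, small wheel, hex collar. Each part was lowered to contact before release, I never touched the bystanders, and I handed the job in at about 65 s; the hand-in gave no verdict.

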